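Gauge two press sleeves and sort them

TASK

Test the two plain metal press sleeves against the gauge pin: slide the one whose bore passes over the pin all the way down until it sits flat on the gauge's base, and leave it there. Stand the other one, whose bore is too narrow for the pin, upright in the middle of the green glass dish. Set both down gently: do not drop or throw them.

Things in the scene. Friction and masses are not known exactly. Their poses are not given: they have to be found in the camera images.
- wide_sleeve: press sleeve that fits the gauge: plain aluminium tube standing upright, outside diameter 42 mm, height 36 mm, straight through bore 26 mm (wall 8 mm), about 100 g. Origin: centre of its underside; z axis up along the bore. Round, so its yaw does not matter.
- narrow_sleeve: press sleeve that does not fit: same metal and outside size (diameter 42 mm, height 36 mm, standing upright), but its bore is only 12 mm (wall 15 mm), about 120 g. Origin: centre of its underside; z axis up along the bore. Both sleeves stand on the table on the robot's right; either may be the nearer to the middle.
- gauge: fit gauge, fixed to the table: flat square steel base 80 x 80 mm, 12 mm thick, with an upright round steel pin of diameter 18 mm in its centre. The pin is full width to 45 mm above the table, then tapers to 8 mm diameter at its top, 57 mm above the table. Origin: centre of the base's underside, on the pin's axis, at table height; z up. A seated sleeve's underside is 12 mm above the table.
- dish: shallow round green glass parts dish, standing loose on the table, about 350 g: outside diameter 112 mm at the foot and 124 mm at the rim, 18 mm high, wall 4 mm, flat inner floor 5 mm above the underside and about 104 mm across. Origin: centre of its underside; z up. Gauge and dish are on the robot's left and middle; either may be on the left.

How it is judged:
By the outcome, as a careful person would: the job done as asked, in the order asked, and still so for the second after the job is handed in, with the robot touching nothing.
It also fails if it takes over 53 s, if anything falls off the work surface, if the arm or the gripper's body presses on something with over 40 N, if the wrist force passes 120 N, or if a joint passes its speed limit or range.

ROBOT

A 7-joint arm with a two-finger parallel gripper is mounted at the origin on the work surface. World frame = base frame: x ahead of the robot, y to its left, z up, the work surface at z = 0. Lengths are in m, angles in rad, forces in N, time in s.
With the tool pointing down it reaches from about 0.425 to 0.95 m from the base axis. Payload 4.7 kg.
Tool frame: the origin (TCP) lies on the centre line of the jaws, within the pads' length; the fingertips stand 25 mm ahead of it and the grasp point (between the pads) lies 6 mm ahead of it; z points along the fingers, y is the line along which they close (so a half turn about z gives the same grasp; the last joint's range is limited). The gripper opens to 85 mm and grips with 20 to 120 N. Pads are 22 mm wide; open, the fingers measure 114 mm over their backs; the gripper's body (76 mm by 85 mm) begins 54 mm behind the grasp point. The pads swing forward as they close: fully open they stand 13 mm farther back than shut.
Start: joints at [1.17, 0.469, -0.049, 1.532, 0.024, 1.141, -0.082], TCP at [0.245, -0.629, 0.256] pointing down, gripper open.
Joint ranges: [-2.59, 2.59], [-0.33, 1.99], [-1.39, 1.29], [0.1, 2.45], [-1.04, 4.18], [0.21, 1.99], [-2.66, 2.66]. Speed limits (rad/s): [2.57, 2.57, 3.14, 3.14, 3.14, 3.14, 3.14].

INTERFACE

Orientations are given as a 3x3 rotation matrix whose columns are the frame's x, y, z axes.
In Python, from cell import env gives the robot as it stands.
- The arm moves only by the tool drive_effector, called after ">>>" in YAML: its name, and indented under it one key for each argument. Schema: {"type":"object","properties":{"plan":{"type":"array","items":{"type":"object","properties":{"x":{"type":"number"},"y":{"type":"number"},"z":{"type":"number"},"ax":{"type":"number"},"ay":{"type":"number"},"az":{"type":"number"}},"additionalProperties":false},"minItems":1,"maxItems":10},"finger_gap":{"type":"number"},"only":{"type":"string"},"quiet":{"type":"boolean"},"lines":{"type":"string"}},"required":["plan"],"additionalProperties":false}. plan is a list of rows, 1 to 10 of them, each an object with the fields x, y, z (the shift in m), ax, ay, az (a rotation vector in rad); a field left out counts as zero; each row is the pose to reach, as a shift and turn from the pose commanded when the call began, along the tool's axes at that moment; what a row does not reach only later rows make up. A row lasts 1/8 s, in which the tool goes at most 0.0625 m and 0.188 rad, less where a joint would pass 70% of its speed; a pose out of reach is approached as far as the arm can. finger_gap is the opening from 0.0 (shut) to 1.0 (fully open), set as the call begins (left out keeps the last). The fingers move at their own pace and stop on an object; the grip force is fixed at half the most. Time passes only in rows, so rows that do not move let the fingers close. The tool returns the time, the measured TCP pose, the force, the opening and the grip force at its end. only (a regular expression) keeps the lines of the reply that match it, lines (a string "A,B") keeps lines A to B, and quiet returns only ok. Input that does not fit is refused with a message, and nothing moves.
- env.get_obs(): the state, without advancing time (a new reading comes with each control period).
- env.read_camera(name): name is "side" or "top"; returns a dict with "img" (480x640x3 uint8, blue, green, red), "intrinsics" (3x3 intrinsics, pixels), "dist_coeffs" ([k1, k2, p1, p2, k3] as OpenCV has them; the pictures are not rectified), "R" (3x3) and "t" (3): a world point X has camera coordinates R X + t. Camera axes: x right, y down, z forward; pixel columns grow to the right and rows downward; lengths in m; the calibration is good to about 2 mm. A picture is of the moment at which its call begins. There is no depth.
- env.finish_job(): hands the job in; it is judged then, once.
The state is a dict: "time_s": time; "joint_pos": joint angles; "joint_vel": joint speeds; "effort": joint torques, N m; "tcp_pos": TCP position; "tcp_rot": TCP orientation; "ft_force": force on the tool from outside, world axes, zero at the start; "wrist_torque": the same for the moment, N m; "gripper_width": opening from 0.0 (shut) to 1.0 (fully open); "gripper_force": force on a finger pad.
Only numpy, scipy, OpenCV 4.12 (cv2) and the standard library are available. Lean on these libraries where they do the work, as an engineer would, in place of code of your own. Each camera call takes 0.05 s, during which the arm holds its last target. There are 200 camera calls.

## Working session

There is one attempt and no reset: what is moved stays moved. The work goes in short steps, Python scripts to look and compute and a tool call to move; the robot and the scene stay as the last step left them, time stands still between calls to the robot, and variables do not carry over. Pictures are saved under pics/ and viewed, at most 10 in all, crops included, and the job is handed in when it is done.

```bash
ls; mkdir -p pics; python3 - <<'E'
from cell import env
import cv2
o=env.get_obs(); print(o['tcp_pos'],o['tcp_rot'],o['gripper_width'],o['time_s'])
for n in('side','top'):
    c=env.read_camera(n); cv2.imwrite(f'pics/{n}0.png',c['img']); print(n,c['intrinsics'],c['dist_coeffs'],c['R'],c['t'])
E
```

```text
cell.py
pics
[ 0.24504723 -0.6283989   0.25527119] [[ 9.31665565e-01  3.63316237e-01 -7.65860430e-04]
 [ 3.63317035e-01 -9.31663947e-01  1.73826302e-03]
 [-8.19853709e-05 -1.89772994e-03 -9.99998196e-01]] 1.0037032057768567 0.0
side [[494.64678497   0.         319.79870681]
 [  0.         494.64678497 240.19561484]
 [  0.           0.           1.        ]] [-0.06456525  0.          0.          0.          0.        ] [[ 0.97631915 -0.21607593  0.01058853]
 [-0.10191158 -0.50254883 -0.85852123]
 [ 0.19082703  0.83711162 -0.51266868]] [-0.48996372  0.09954132  0.7898439 ]
top [[529.85954809   0.         319.96613803]
 [  0.         529.85954809 231.02230515]
 [  0.           0.           1.        ]] [-0.10916552  0.          0.          0.          0.        ] [[ 0.02763825 -0.99961382  0.00288606]
 [-0.98281995 -0.02770076 -0.18247635]
 [ 0.18248583  0.00220685 -0.98320601]] [-0.02680673  0.49937004  1.13166005]
```

View pics/side0.png

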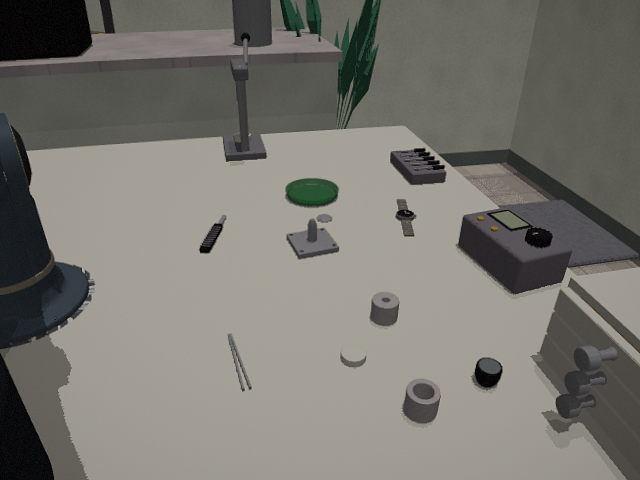

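View pics/top0.png

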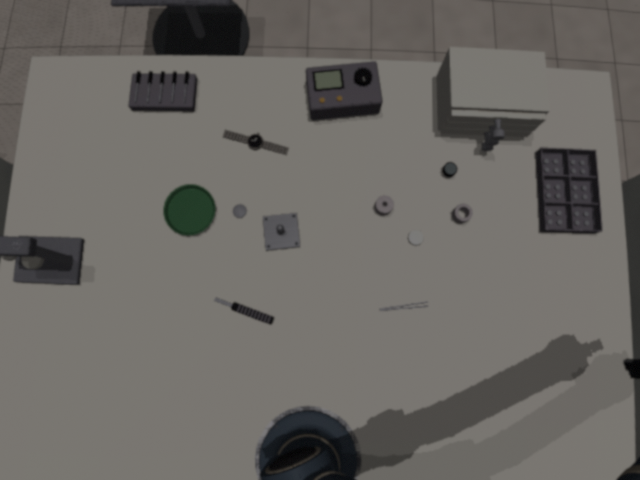

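Side view: the wide sleeve is at (422,400), the narrow one at (385,308), the gauge at (313,240) and the dish at (312,191). Top view: wide (462,213), narrow (384,205), gauge (281,231), dish (190,210). I'll crop these for a precise measurement.

```bash
python3 - <<'E'
import cv2,numpy as np
S=cv2.imread('pics/side0.png');T=cv2.imread('pics/top0.png')
def c(I,u,v,r=32): return cv2.convertScaleAbs(cv2.resize(I[v-r:v+r,u-r:u+r],(256,256),interpolation=cv2.INTER_NEAREST),alpha=1.3)
a=np.hstack([c(S,422,400),c(S,385,308),c(S,313,240)])
b=np.hstack([c(T,462,213),c(T,384,205),c(T,281,231)])
cv2.imwrite('pics/crop0.png',np.vstack([a,b]))
for n,I,u,v in(('Sw',S,422,380),('Sn',S,385,293),('Tw',T,462,213),('Tn',T,384,205)):
    g=I.max(2); print(n,[int(x) for x in g[v,u-24:u+25]]); print([int(x) for x in g[v-10:v+45,u]])
print(S[191,312],T[210,190],T[210,230])
E
```

```text
Sw [163, 164, 163, 163, 163, 164, 162, 164, 163, 164, 163, 165, 165, 162, 151, 135, 128, 130, 131, 132, 134, 137, 139, 140, 138, 136, 135, 135, 134, 135, 143, 149, 152, 157, 162, 163, 163, 162, 164, 163, 162, 163, 162, 164, 162, 163, 163, 163, 163]
[163, 165, 164, 164, 162, 164, 163, 165, 149, 123, 138, 144, 131, 97, 77, 77, 77, 76, 78, 78, 77, 76, 76, 78, 76, 78, 76, 72, 66, 117, 134, 135, 139, 138, 72, 72, 77, 75, 73, 75, 74, 75, 76, 74, 73, 75, 71, 76, 75, 75, 76, 73, 73, 105, 138]
Sn [164, 165, 164, 165, 165, 165, 165, 165, 164, 166, 165, 165, 166, 167, 162, 145, 144, 136, 132, 134, 136, 134, 135, 136, 137, 137, 136, 135, 134, 140, 143, 154, 158, 165, 165, 166, 164, 166, 165, 165, 164, 165, 164, 166, 165, 166, 165, 166, 165]
[166, 164, 166, 165, 164, 165, 165, 166, 158, 140, 137, 137, 138, 138, 117, 77, 79, 78, 78, 113, 138, 135, 136, 139, 139, 118, 76, 78, 75, 77, 77, 78, 77, 77, 77, 76, 76, 79, 77, 76, 78, 76, 84, 132, 150, 147, 158, 165, 164, 166, 165, 164, 165, 164, 164]
Tw [121, 121, 121, 121, 121, 121, 121, 122, 121, 121, 119, 112, 96, 73, 53, 44, 56, 79, 95, 102, 108, 115,
[... 225 characters left out ...]
 108, 116, 119, 121, 122, 121, 121, 121, 121, 121, 121, 122, 121, 121, 121, 121, 121, 121, 121, 121, 121, 121, 121, 121, 121, 121, 121, 121, 121, 121, 121, 121, 121]
Tn [121, 121, 121, 121, 121, 121, 121, 121, 121, 121, 121, 120, 114, 98, 76, 70, 85, 99, 103, 104, 104, 98, 86, 72, 61, 59, 69, 86, 98, 103, 105, 106, 107, 110, 115, 119, 121, 121, 121, 121, 120, 121, 121, 121, 121, 121, 121, 121, 121]
[110, 105, 104, 104, 103, 96, 81, 58, 45, 47, 61, 82, 97, 104, 105, 105, 100, 84, 61, 52, 69, 91, 108, 117, 120, 121, 121, 122, 121, 121, 121, 121, 121, 120, 121, 121, 121, 121, 121, 121, 121, 121, 121, 121, 121, 121, 121, 121, 121, 121, 121, 121, 120, 121, 121]
[50 83 42] [41 61 37] [112 117 120]
```

View pics/crop0.png

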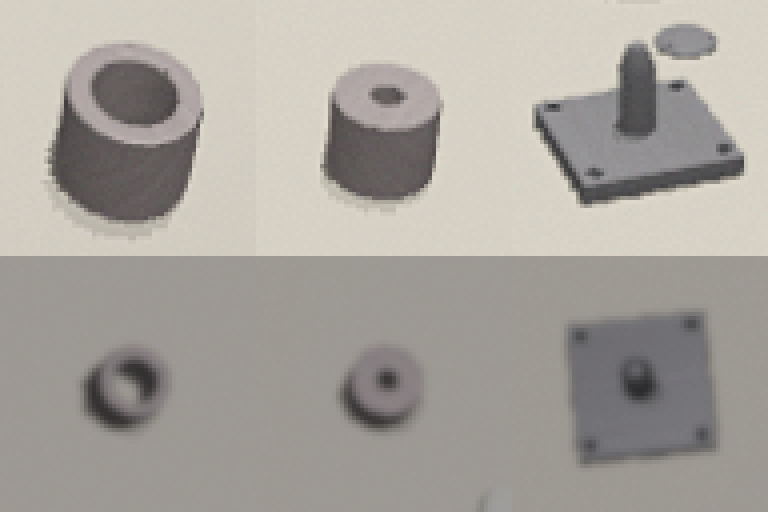

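Crops: both bores, the sleeves' top faces, the pin and the base corners are all clear. Wide sleeve bore is at side ≈(424,391) and narrow at side ≈(386,300). I'll fit ellipses and cast rays.

```bash
cat > h.py <<'E'
import cv2,numpy as np
from cell import env
def ray(c,p):
    n=cv2.undistortPoints(np.array([[p]],float),c['intrinsics'],np.array(c['dist_coeffs'])).ravel()
    R=np.array(c['R']);return -R.T@np.array(c['t']),R.T@np.array([n[0],n[1],1])
def plane(c,p,z):
    o,d=ray(c,p);return o+d*(z-o[2])/d[2]
def tri(c1,p1,c2,p2):
    o1,d1=ray(c1,p1);o2,d2=ray(c2,p2)
    s=np.linalg.lstsq(np.c_[d1,-d2],o2-o1,rcond=None)[0];a=o1+s[0]*d1;b=o2+s[1]*d2
    return (a+b)/2,np.linalg.norm(a-b)
def proj(c,X):
    return cv2.projectPoints(np.array([X],float),cv2.Rodrigues(np.array(c['R']))[0],np.array(c['t'],float),c['intrinsics'],np.array(c['dist_coeffs']))[0].ravel()
def blob(m,u,v,r,hull=True):
    k=np.zeros(m.shape,np.uint8);k[v-r:v+r,u-r:u+r]=m[v-r:v+r,u-r:u+r]*255
    cs=cv2.findContours(k,cv2.RETR_EXTERNAL,cv2.CHAIN_APPROX_NONE)[0]
    ct=max(cs,key=cv2.contourArea);return cv2.fitEllipse(cv2.convexHull(ct) if hull else ct)
E
python3 - <<'E'
from h import *
s=env.read_camera('side');t=env.read_camera('top');np.set_printoptions(precision=4,suppress=True)
S=s['img'];T=t['img'];g=S.max(2);gt=T.max(2)
for n,u,v,ut,vt in(('w',424,391,462,213),('n',386,300,384,205)):
    fs=blob((g>108)&(g<148),u,v,22); bs=blob(g<105,u,v,12 if n=='w' else 5)
    up=cv2.resize(T[vt-24:vt+24,ut-24:ut+24],None,fx=4,fy=4,interpolation=cv2.INTER_CUBIC)
    dk=blob(up.max(2)<112,96,96,80,True)
    e=lambda e:np.round(np.r_[e[0],e[1]],1)
    f=np.array(dk[0])/4-.375+[ut-24,vt-24]
    print(n,'face',e(fs),'bore',e(bs),'top dark incl shadow',f,np.array(dk[1])/4)
    X=plane(s,bs[0],.036);print(' xy z=.036 bore',X,'face',plane(s,fs[0],.036),'proj top',proj(t,X))
gr=lambda I:(I[...,1].astype(int)-I[...,2]>12)&(I[...,1].astype(int)-I[...,0]>12)
a=blob(gr(S),312,191,40);b=blob(gr(T),190,210,40)
print('dish',a,b,'rim',plane(s,a[0],.014),plane(t,b[0],.018),tri(s,a[0],t,b[0]))
hy=T.astype(int);print('pixels top wide',T[213,444],T[213,455],T[204,462],T[222,462],T[213,462])
for p,q in(((312.3,218.5),(280.8,230.0)),): print('pin',tri(s,p,t,q),plane(s,p,.057),plane(t,q,.057))
# base corners (top face) top view from crop: px/4
C=[(569,326),(704,312),(716,449),(580,464)]
P=[plane(t,((x-512+.5)/4-.5+249,(y-256+.5)/4-.5+199),.012) for x,y in C];print(np.array(P),np.mean(P,0))
C=[(534,105),(689,82),(744,158),(582,188)]
P=[plane(s,((x-512+.5)/4-.5+281,(y+.5)/4-.5+208),.012) for x,y in C];print(np.array(P),np.mean(P,0))
E
```

```text
w face [422.8 391.1  24.3  36. ] bore [423.3 390.9  15.6  22.1] top dark incl shadow [460.7721 214.1201] [21.3585 24.1399]
 xy z=.036 bore [ 0.5548 -0.339   0.036 ] face [ 0.554  -0.3392  0.036 ] proj top [463.7589 212.1069]
n face [384.6 300.   16.1  28.8] bore [385.3 299.3   4.5   7.5] top dark incl shadow [383.1901 206.3337] [21.7918 22.9818]
 xy z=.036 bore [ 0.5684 -0.1571  0.036 ] face [ 0.5668 -0.1584  0.036 ] proj top [384.3334 203.9084]
dish ((311.6473083496094, 191.31365966796875), (28.216737747192383, 53.49591827392578), 90.30776977539062) ((188.942138671875, 209.43978881835938), (49.080989837646484, 51.22195053100586), 58.631935119628906) rim [0.5457 0.2849 0.014 ] [0.5472 0.2909 0.018 ] (array([0.5482, 0.293 , 0.0102]), np.float64(0.0015330547291906036))
pixels top wide [114 118 121] [77 75 80] [ 97  97 102] [53 53 56] [103 108 111]
pin (array([0.5002, 0.0729, 0.06  ]), np.float64(0.005889074092790598)) [0.5044 0.079  0.057 ] [0.4977 0.0734 0.057 ]
[[0.5374 0.1196 0.012 ]
 [0.5478 0.0421 0.012 ]
 [0.4683 0.0325 0.012 ]
 [0.4574 0.1095 0.012 ]] [0.5027 0.0759 0.012 ]
[[0.4587 0.109  0.012 ]
 [0.5378 0.1163 0.012 ]
 [0.5467 0.041  0.012 ]
 [0.4681 0.0305 0.012 ]] [0.5028 0.0742 0.012 ]
```

```bash
cat > go.py <<'E'
import sys,numpy as np
from cell import env
o=env.get_obs();d=np.array([float(a) for a in sys.argv[1:4]])-o['tcp_pos']
print(np.round(np.array(o['tcp_rot']).T@d,4),np.round(o['tcp_pos'],4),round(o['time_s'],2))
E
python3 -c "
from h import *
s=env.read_camera('side');t=env.read_camera('top')
print(tri(s,(423.3,390.9),t,(462.8,212.1)),tri(s,(385.3,299.3),t,(384.4,203.2)))"
python3 go.py .554 -.338 .13
```

```text
(array([ 0.55544635, -0.33738479,  0.03404286]), np.float64(0.0004820346865575026)) (array([ 0.56924448, -0.15702642,  0.03609396]), np.float64(0.0016042449330438348))
[ 0.3933 -0.1586  0.1261] [ 0.2452 -0.6288  0.256 ] 0.3
```

>>> drive_effector:
  plan:
    - {"x": 0.04, "y": -0.016, "z": 0.01}
    - {"x": 0.095, "y": -0.039, "z": 0.03}
    - {"x": 0.15, "y": -0.061, "z": 0.05}
    - {"x": 0.205, "y": -0.083, "z": 0.07}
    - {"x": 0.26, "y": -0.105, "z": 0.09}
    - {"x": 0.315, "y": -0.127, "z": 0.11}
    - {"x": 0.365, "y": -0.148, "z": 0.125}
    - {"x": 0.394, "y": -0.159, "z": 0.126}
    - {"x": 0.394, "y": -0.159, "z": 0.126}
  finger_gap: 1.0

```text
time_s: 1.42
tcp_pos: [0.5571, -0.3341, 0.13]
tcp_rot: [[0.929, 0.369, 0.001], [0.369, -0.929, 0.002], [0.002, -0.001, -1.0]]
ft_force: [0.3, 0.1, 0.1]
gripper_width: 0.999
gripper_force: 0.0
```

```bash
python3 go.py .554 -.338 .028
```

```text
[-0.0045  0.0026  0.102 ] [ 0.5571 -0.3341  0.13  ] 1.43
```

>>> drive_effector:
  plan:
    - {}
    - {}

```text
time_s: 1.68
tcp_pos: [0.5532, -0.3396, 0.1305]
tcp_rot: [[0.933, 0.36, -0.0], [0.36, -0.933, -0.001], [-0.001, 0.001, -1.0]]
ft_force: [-0.5, -0.3, 0.0]
gripper_width: 1.004
gripper_force: 0.0
```

```bash
python3 go.py .555 -.338 .028; python3 -c "
from h import *
for i in range(3):
    env.read_camera('top'); print(env.get_obs()['tcp_pos'])
cv2.imwrite('pics/side1.png',cv2.resize(env.read_camera('side')['img'][260:460,300:560],None,fx=3,fy=3))"
```

```text
[ 0.0023 -0.0009  0.1025] [ 0.5532 -0.3396  0.1305] 1.68
[ 0.55334757 -0.33940627  0.13054153]
[ 0.55355587 -0.33910422  0.13054567]
[ 0.55377256 -0.33877686  0.1305429 ]
```

View pics/side1.png

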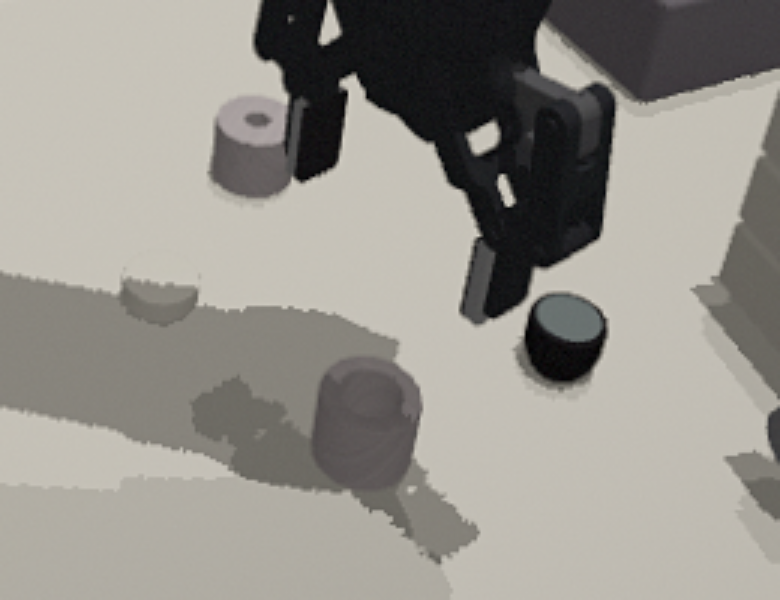

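The jaws hang in the air above the wide sleeve (crop ≈(367,420)), and nothing is in the fingers' way. Next I descend and grip.

>>> drive_effector:
  plan:
    - {"x": 0.001, "z": 0.03}
    - {"x": 0.001, "z": 0.06}
    - {"x": 0.001, "z": 0.085}
    - {"x": 0.001, "z": 0.1}
    - {"x": 0.001, "z": 0.102}
    - {"x": 0.001, "z": 0.102}
    - {"x": 0.001, "z": 0.102}
  finger_gap: 1.0

```text
time_s: 2.75
tcp_pos: [0.5562, -0.3377, 0.0295]
tcp_rot: [[0.932, 0.363, 0.002], [0.363, -0.932, -0.001], [0.001, 0.002, -1.0]]
ft_force: [0.8, -0.1, 0.6]
gripper_width: 1.001
gripper_force: 0.0
```

>>> drive_effector:
  plan:
    - {}
    - {}
    - {}
    - {}
    - {}
    - {}
  finger_gap: 0.3

```text
time_s: 3.5
tcp_pos: [0.556, -0.3376, 0.0291]
tcp_rot: [[0.932, 0.363, 0.001], [0.363, -0.932, -0.001], [0.001, 0.001, -1.0]]
ft_force: [-1.0, 0.3, 5.4]
gripper_width: 0.479
gripper_force: 60.9
```

>>> drive_effector:
  plan:
    - {"z": -0.02}
    - {"z": -0.05}
    - {"z": -0.08}
    - {"x": 0.01, "y": -0.03, "z": -0.1}
    - {"x": 0.02, "y": -0.075, "z": -0.1}
    - {"x": 0.031, "y": -0.125, "z": -0.1}
    - {"x": 0.043, "y": -0.175, "z": -0.1}
    - {"x": 0.056, "y": -0.225, "z": -0.1}
    - {"x": 0.068, "y": -0.275, "z": -0.1}
    - {"x": 0.08, "y": -0.32, "z": -0.1}

```text
time_s: 4.75
tcp_pos: [0.5132, -0.0081, 0.1291]
tcp_rot: [[0.931, 0.364, 0.001], [0.364, -0.931, 0.0], [0.001, 0.0, -1.0]]
ft_force: [0.3, 0.7, -0.8]
gripper_width: 0.481
gripper_force: 60.8
```

```bash
python3 go.py .5027 .075 .13
```

```text
[ 0.0204 -0.0812 -0.0009] [ 0.5132 -0.0081  0.1291] 4.75
```

>>> drive_effector:
  plan:
    - {"x": 0.012, "y": -0.045}
    - {"x": 0.018, "y": -0.07}
    - {"x": 0.02, "y": -0.082}
    - {"x": 0.02, "y": -0.082}
    - {"x": 0.02, "y": -0.082}
    - {"x": 0.02, "y": -0.082}

```text
time_s: 5.5
tcp_pos: [0.5028, 0.0722, 0.1283]
tcp_rot: [[0.933, 0.361, -0.0], [0.361, -0.933, -0.001], [-0.0, 0.001, -1.0]]
ft_force: [0.0, 0.8, -1.5]
gripper_width: 0.48
gripper_force: 60.8
```

```bash
python3 - <<'E'
from h import *
s=env.read_camera('side');t=env.read_camera('top');print(env.get_obs()['tcp_pos'])
a=cv2.resize(s['img'][130:280,240:390],(400,400));b=cv2.resize(t['img'][170:290,220:340],(400,400))
cv2.imwrite('pics/p2.png',cv2.convertScaleAbs(np.hstack([a,b]),alpha=1.4))
E
```

```text
[0.50278636 0.07267165 0.12827097]
```

View pics/p2.png

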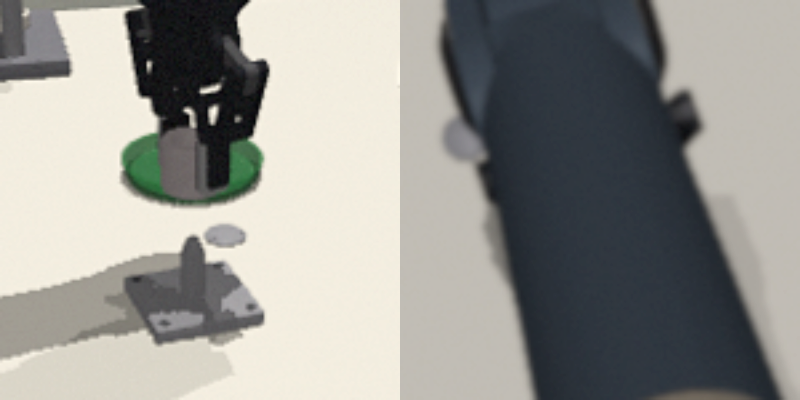

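The sleeve is held upright over the pin. Its left edge is at crop x≈159 (rows 140–190), and the pin spans crop x≈181–206 at rows 240–300. Checking the alignment across the side view.

```bash
python3 - <<'E'
from h import *
s=env.read_camera('side');S=s['img'];o=env.get_obs();print(o['tcp_pos'],o['ft_force'])
r=np.array(s['R'])[0];r=r*[1,1,0];r/=np.linalg.norm(r)
for v in(184,190,196): print(v,[int(x) for x in S[v,290:312,2]],[int(x) for x in S[v,290:312,1]])
for v in(228,234,238): print(v,[int(x) for x in S[v,302:324,2]])
for z in(.104,.117): 
    X=np.array([.5029,.0740,z]);print(z,proj(s,X-.021*r),proj(s,X),proj(s,X+.021*r))
for z in(.02,.035): X=np.array([.5027,.075,z]);print(z,proj(s,X-.009*r),proj(s,X+.009*r))
E
```

```text
[0.50273818 0.07290062 0.12825372] [-0.12799548 -0.12009394 -0.43416794]
184 [52, 50, 54, 52, 51, 50, 51, 53, 45, 60, 67, 74, 76, 75, 73, 75, 74, 72, 79, 79, 78, 80] [83, 79, 81, 82, 81, 82, 81, 85, 74, 63, 63, 69, 70, 70, 69, 71, 69, 69, 75, 73, 72, 75]
190 [41, 44, 45, 44, 45, 44, 44, 46, 41, 58, 68, 73, 73, 79, 76, 77, 77, 78, 80, 78, 79, 78] [79, 88, 89, 87, 89, 89, 88, 89, 87, 71, 64, 69, 68, 73, 72, 72, 72, 73, 74, 74, 73, 74]
196 [30, 37, 36, 38, 44, 45, 47, 44, 47, 42, 66, 76, 75, 75, 76, 76, 76, 78, 78, 77, 77, 77] [72, 84, 85, 85, 86, 87, 88, 88, 88, 87, 75, 69, 69, 70, 72, 71, 71, 74, 74, 71, 72, 70]
228 [116, 115, 116, 116, 117, 97, 67, 60, 61, 63, 64, 63, 60, 57, 74, 126, 122, 117, 123, 106, 93, 99]
234 [73, 74, 76, 73, 72, 69, 60, 58, 62, 62, 63, 61, 60, 61, 60, 70, 73, 73, 72, 73, 74, 72]
238 [59, 60, 59, 57, 72, 71, 60, 59, 61, 61, 61, 59, 60, 58, 59, 73, 75, 75, 72, 74, 72, 74]
0.104 [300.52924147 196.87214857] [312.13700618 196.9795051 ] [323.74350824 197.08992307]
0.117 [300.46435273 190.33931822] [312.15737257 190.44771333] [323.84911663 190.55968888]
0.02 [307.06136128 236.69884468] [316.55018838 236.78532852]
0.035 [307.0408467  229.82524328] [316.60784148 229.91288041]
```

The sleeve sits about 2 mm left of prediction relative to the pin, so I correct by tool (+0.003, −0.002) and then lower in steps.

>>> drive_effector:
  plan:
    - {"x": 0.003, "y": -0.002, "z": 0.01}
    - {"x": 0.003, "y": -0.002, "z": 0.025}
    - {"x": 0.003, "y": -0.002, "z": 0.035}
    - {"x": 0.003, "y": -0.002, "z": 0.042}
    - {"x": 0.003, "y": -0.002, "z": 0.048}
    - {"x": 0.003, "y": -0.002, "z": 0.054}
    - {"x": 0.003, "y": -0.002, "z": 0.06}
    - {"x": 0.003, "y": -0.002, "z": 0.06}

```text
time_s: 6.65
tcp_pos: [0.5045, 0.0765, 0.0679]
tcp_rot: [[0.932, 0.363, -0.001], [0.363, -0.932, -0.0], [-0.001, -0.0, -1.0]]
ft_force: [0.5, -0.2, -1.0]
gripper_width: 0.479
gripper_force: 60.8
```

```bash
python3 go.py .5027 .075 .041
```

```text
[-0.0022  0.0007  0.0269] [0.5045 0.0765 0.0679] 6.65
```

>>> drive_effector:
  plan:
    - {"z": 0.006}
    - {"z": 0.012}
    - {"z": 0.018}
    - {"z": 0.022}
    - {"z": 0.0245}
    - {"z": 0.0255}
    - {"z": 0.0255}

```text
time_s: 7.52
tcp_pos: [0.5048, 0.0766, 0.0429]
tcp_rot: [[0.932, 0.363, 0.0], [0.363, -0.932, -0.0], [0.0, 0.0, -1.0]]
ft_force: [0.7, 0.2, -1.1]
gripper_width: 0.476
gripper_force: 60.8
```

>>> drive_effector:
  plan:
    - {"z": 0.001}
    - {"z": 0.0015}
    - {"z": 0.002}
    - {"z": 0.002}

```text
time_s: 8.02
tcp_pos: [0.5048, 0.0766, 0.0411]
tcp_rot: [[0.932, 0.363, 0.0], [0.363, -0.932, -0.0], [0.0, 0.0, -1.0]]
ft_force: [-1.1, 0.1, 2.0]
gripper_width: 0.479
gripper_force: 61.2
```

>>> drive_effector:
  plan:
    - {"z": 0.0005}
    - {"z": 0.001}
    - {"z": 0.001}

```text
time_s: 8.4
tcp_pos: [0.5048, 0.0766, 0.041]
tcp_rot: [[0.932, 0.363, 0.0], [0.363, -0.932, -0.0], [0.0, 0.001, -1.0]]
ft_force: [-2.9, -0.5, 11.8]
gripper_width: 0.485
gripper_force: 62.1
```

Firm contact at exactly the seated height. Releasing and retreating.

>>> drive_effector:
  plan:
    - {"z": -0.001}
    - {"z": -0.001}
    - {"z": -0.001}
    - {"z": -0.001}
    - {"z": -0.001}
  finger_gap: 0.9

```text
time_s: 9.02
tcp_pos: [0.5047, 0.0766, 0.0407]
tcp_rot: [[0.932, 0.363, -0.0], [0.363, -0.932, -0.0], [-0.0, 0.0, -1.0]]
ft_force: [-0.2, -0.7, 0.3]
gripper_width: 0.901
gripper_force: 0.0
```

>>> drive_effector:
  plan:
    - {"z": -0.02}
    - {"z": -0.05}
    - {"z": -0.09}
    - {"z": -0.11}
    - {"z": -0.11}
  finger_gap: 1.0

```text
time_s: 9.65
tcp_pos: [0.5057, 0.0767, 0.1522]
tcp_rot: [[0.932, 0.363, 0.004], [0.363, -0.932, 0.0], [0.004, 0.001, -1.0]]
ft_force: [1.0, 0.6, 0.2]
gripper_width: 0.996
gripper_force: 0.0
```

```bash
python3 go.py .5685 -.157 .14
```

```text
[-0.0264  0.2406  0.0123] [0.5057 0.0767 0.1522] 9.65
```

>>> drive_effector:
  plan:
    - {"x": -0.004, "y": 0.035, "z": 0.01}
    - {"x": -0.01, "y": 0.085, "z": 0.01}
    - {"x": -0.016, "y": 0.14, "z": 0.01}
    - {"x": -0.022, "y": 0.19, "z": 0.01}
    - {"x": -0.026, "y": 0.225, "z": 0.01}
    - {"x": -0.0275, "y": 0.241, "z": 0.01}
    - {"x": -0.0275, "y": 0.241, "z": 0.01}
    - {"x": -0.0275, "y": 0.241, "z": 0.01}
    - {"x": -0.0275, "y": 0.241, "z": 0.01}
  finger_gap: 1.0

```text
time_s: 10.78
tcp_pos: [0.5666, -0.156, 0.1408]
tcp_rot: [[0.931, 0.366, -0.0], [0.366, -0.931, 0.001], [0.0, -0.001, -1.0]]
ft_force: [0.3, 0.0, 0.1]
gripper_width: 1.0
gripper_force: 0.0
```

```bash
python3 go.py .5672 -.158 .028; python3 - <<'E'
from h import *
s=env.read_camera('side')
cv2.imwrite('pics/p3.png',cv2.convertScaleAbs(cv2.resize(s['img'][180:380,240:490],(750,600)),alpha=1.2))
E
```

```text
[-0.0002  0.0022  0.1128] [ 0.5666 -0.156   0.1408] 10.78
```

View pics/p3.png

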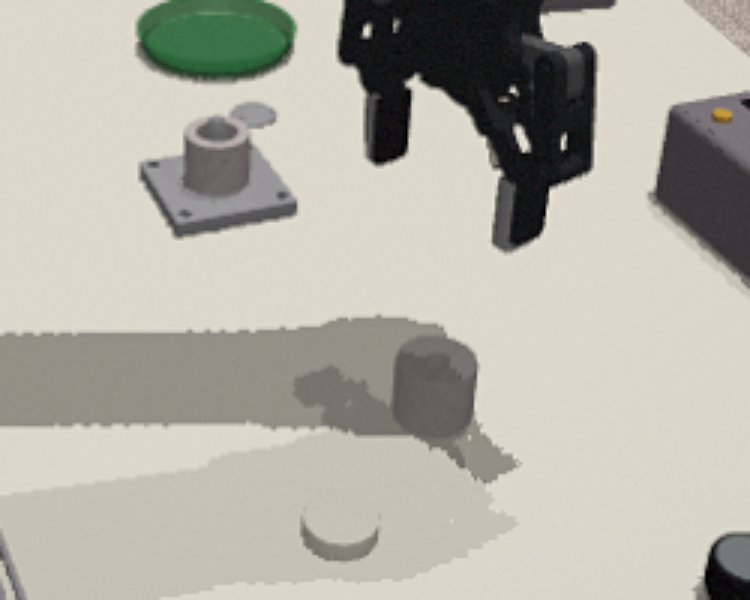

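The wide sleeve sits flat on the gauge base at crop (217,155). The narrow sleeve stands untouched at crop (435,385) under the open jaws. Now I grasp it.

>>> drive_effector:
  plan:
    - {"y": 0.001, "z": 0.03}
    - {"y": 0.001, "z": 0.07}
    - {"y": 0.001, "z": 0.095}
    - {"y": 0.001, "z": 0.109}
    - {"y": 0.001, "z": 0.112}
    - {"y": 0.001, "z": 0.112}
    - {"y": 0.001, "z": 0.112}
  finger_gap: 1.0

```text
time_s: 11.7
tcp_pos: [0.5678, -0.159, 0.0299]
tcp_rot: [[0.932, 0.363, 0.002], [0.363, -0.932, -0.001], [0.002, 0.001, -1.0]]
ft_force: [0.4, 0.4, 0.3]
gripper_width: 0.998
gripper_force: 0.0
```

>>> drive_effector:
  plan:
    - {}
    - {}
    - {}
    - {}
    - {}
    - {}
  finger_gap: 0.3

```text
time_s: 12.45
tcp_pos: [0.5673, -0.159, 0.0295]
tcp_rot: [[0.932, 0.363, 0.001], [0.363, -0.932, -0.0], [0.001, 0.001, -1.0]]
ft_force: [-1.4, 0.1, 5.1]
gripper_width: 0.476
gripper_force: 60.6
```

```bash
python3 go.py .5475 .29 .14
```

```text
[ 0.1447 -0.4254 -0.1107] [ 0.5673 -0.159   0.0295] 12.45
```

>>> drive_effector:
  plan:
    - {"z": -0.02}
    - {"z": -0.055}
    - {"z": -0.09}
    - {"x": 0.01, "y": -0.03, "z": -0.11}
    - {"x": 0.026, "y": -0.075, "z": -0.11}
    - {"x": 0.043, "y": -0.125, "z": -0.11}
    - {"x": 0.06, "y": -0.175, "z": -0.11}
    - {"x": 0.077, "y": -0.225, "z": -0.11}
    - {"x": 0.094, "y": -0.275, "z": -0.11}
    - {"x": 0.109, "y": -0.32, "z": -0.11}

```text
time_s: 13.7
tcp_pos: [0.5519, 0.1809, 0.1397]
tcp_rot: [[0.931, 0.364, 0.001], [0.364, -0.931, 0.0], [0.001, -0.0, -1.0]]
ft_force: [1.1, -0.5, -1.1]
gripper_width: 0.479
gripper_force: 60.9
```

>>> drive_effector:
  plan:
    - {"x": 0.015, "y": -0.045}
    - {"x": 0.027, "y": -0.08}
    - {"x": 0.034, "y": -0.1}
    - {"x": 0.036, "y": -0.105}
    - {"x": 0.036, "y": -0.105}
    - {"x": 0.036, "y": -0.105}
    - {"x": 0.036, "y": -0.105}

```text
time_s: 14.58
tcp_pos: [0.5481, 0.2883, 0.1388]
tcp_rot: [[0.932, 0.361, 0.0], [0.361, -0.932, -0.001], [-0.0, 0.001, -1.0]]
ft_force: [-0.8, -0.3, -1.6]
gripper_width: 0.476
gripper_force: 60.9
```

```bash
python3 go.py .5475 .29 .034; python3 - <<'E'
from h import *
s=env.read_camera('side');t=env.read_camera('top')
a=cv2.resize(s['img'][100:220,240:390],(500,400));b=cv2.resize(t['img'][160:260,140:240],(300,300))
cv2.imwrite('pics/p4.png',cv2.convertScaleAbs(np.hstack([a,np.pad(b,((0,100),(0,0),(0,0)))]),alpha=1.4))
r=np.array(s['R'])[0]*[1,1,0];r/=np.linalg.norm(r);S=s['img']
X=env.get_obs()['tcp_pos'].copy();X[2]-=.03;print(X)
for z in (0,.02): print([((proj(s,X+[0,0,z]+k*r)-[240,100])*3.333).round(1) for k in(-.021,.021)])
Y=[.5475,.29,.018]
print([((proj(s,Y+k*r)-[240,100])*3.333).round(1) for k in(-.062,.062)])
n=r[[1,0,2]]*[-1,1,1]
print([((proj(s,Y+k*n)-[240,100])*3.333).round(1) for k in(-.062,.062)])
E
```

```text
[ 1.000e-04 -1.900e-03  1.048e-01] [0.5481 0.2883 0.1388] 14.57
[0.54794017 0.28892054 0.10884329]
[array([209.2, 170.1]), array([273.2, 170.8])]
[array([209., 141.]), array([273.6, 141.7])]
[array([149.3, 294.9]), array([330.4, 296.6])]
[array([238.5, 335.9]), array([241. , 259.2])]
```

View pics/p4.png

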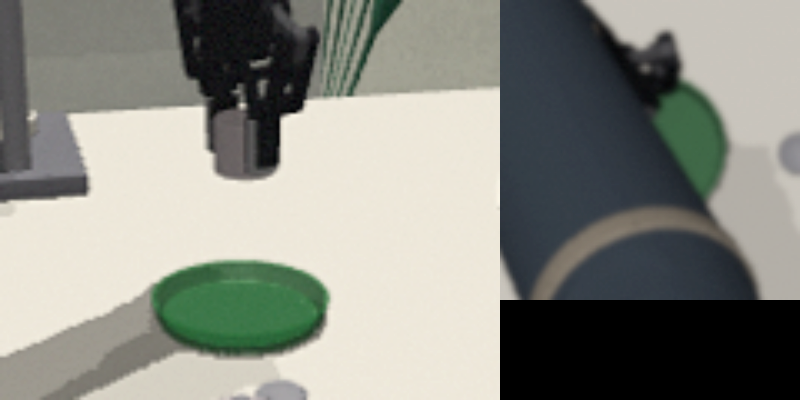

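The dish is undisturbed, with its rim at crop x 153–329, centred at x≈241. The sleeve hangs upright at crop x 213–279, centred at x≈246, about 2.5 mm right of centre. I shift −2.5 mm and lower.

>>> drive_effector:
  plan:
    - {"x": -0.0025, "z": 0.02}
    - {"x": -0.0025, "z": 0.045}
    - {"x": -0.0025, "z": 0.07}
    - {"x": -0.0025, "z": 0.085}
    - {"x": -0.0025, "z": 0.095}
    - {"x": -0.0025, "z": 0.1}
    - {"x": -0.0025, "z": 0.102}
    - {"x": -0.0025, "z": 0.102}
    - {"x": -0.0025, "z": 0.102}

```text
time_s: 15.8
tcp_pos: [0.5457, 0.289, 0.0373]
tcp_rot: [[0.932, 0.363, 0.001], [0.363, -0.932, 0.0], [0.001, -0.0, -1.0]]
ft_force: [-0.2, -0.4, -1.4]
gripper_width: 0.479
gripper_force: 60.9
```

>>> drive_effector:
  plan:
    - {"z": 0.0005}
    - {"z": 0.001}
    - {"z": 0.0015}
    - {"z": 0.0015}

```text
time_s: 16.3
tcp_pos: [0.5453, 0.2888, 0.0352]
tcp_rot: [[0.932, 0.363, -0.0], [0.363, -0.932, -0.0], [-0.0, 0.0, -1.0]]
ft_force: [-0.8, -0.2, -1.3]
gripper_width: 0.477
gripper_force: 60.9
```

>>> drive_effector:
  plan:
    - {"z": 0.0005}
    - {"z": 0.001}
    - {"z": 0.001}
    - {"z": 0.001}

```text
time_s: 16.8
tcp_pos: [0.5454, 0.2889, 0.0345]
tcp_rot: [[0.932, 0.363, 0.0], [0.363, -0.932, -0.0], [0.0, 0.0, -1.0]]
ft_force: [-0.2, -1.5, 1.5]
gripper_width: 0.479
gripper_force: 61.2
```

Contact (force moved from −1.3 to +1.5 N) at the expected height. I release with a small opening and retreat.

>>> drive_effector:
  plan:
    - {}
    - {}
    - {}
    - {}
  finger_gap: 0.65

```text
time_s: 17.3
tcp_pos: [0.5454, 0.2889, 0.0343]
tcp_rot: [[0.932, 0.363, 0.0], [0.363, -0.932, 0.0], [0.0, -0.0, -1.0]]
ft_force: [0.0, -0.4, 0.3]
gripper_width: 0.654
gripper_force: 0.0
```

>>> drive_effector:
  plan:
    - {"z": -0.015}
    - {"z": -0.045}
    - {"z": -0.09}
    - {"x": -0.03, "y": 0.03, "z": -0.12}
    - {"x": -0.06, "y": 0.07, "z": -0.13}
    - {"x": -0.09, "y": 0.12, "z": -0.13}
    - {"x": -0.1, "y": 0.17, "z": -0.13}
    - {"x": -0.1, "y": 0.22, "z": -0.13}
    - {"x": -0.1, "y": 0.24, "z": -0.13}
    - {"x": -0.1, "y": 0.24, "z": -0.13}

```text
time_s: 18.55
tcp_pos: [0.54, 0.0272, 0.1652]
tcp_rot: [[0.933, 0.36, 0.002], [0.36, -0.933, -0.0], [0.001, 0.001, -1.0]]
ft_force: [0.1, 0.4, -0.2]
gripper_width: 0.647
gripper_force: 0.0
```

```bash
python3 - <<'E'
from h import *
s=env.read_camera('side');t=env.read_camera('top')
a=cv2.resize(s['img'][150:270,250:370],(400,400));b=cv2.resize(t['img'][150:270,150:310],(400,300))
cv2.imwrite('pics/p5.png',cv2.convertScaleAbs(np.hstack([a,np.pad(b,((0,100),(0,0),(0,0)))]),alpha=1.4))
E
```

```text
(no output)
```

View pics/p5.png

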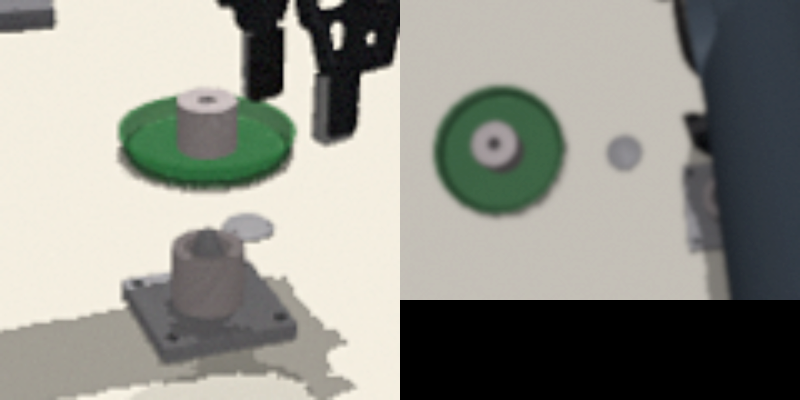

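The narrow sleeve stands upright in the dish: top view sleeve face at crop (494,144) and rim centre at (500,150), which is largely parallax. The wide sleeve is still seated on the gauge. I'll check the centring in numbers.

```bash
python3 - <<'E'
from h import *
s=env.read_camera('side');t=env.read_camera('top')
f=lambda x,y:((x+.5)/2.5-.5+150,(y+.5)/2.5-.5+150)
print('top: sleeve',plane(t,f(494,144),.041),'dish',plane(t,f(500,150),.018))
g=lambda x,y:((x+.5)/3.333-.5+250,(y+.5)/3.333-.5+150)
print('side: sleeve',plane(s,g(207,101),.041),'dish back/left/right',plane(s,g(207.5,94),.018),plane(s,g(119,130),.018),plane(s,g(296,131),.018))
print(env.get_obs()['ft_force'],env.get_obs()['joint_vel'].round(3) if hasattr(env.get_obs()['joint_vel'],'round') else '')
E
```

```text
top: sleeve [ 0.55690597 -0.07288978  0.041     ] dish [ 0.55679181 -0.07963595  0.018     ]
side: sleeve [0.54643888 0.28737079 0.041     ] dish back/left/right [0.55984029 0.35018529 0.018     ] [0.48808879 0.30219881 0.018     ] [0.60660623 0.27707722 0.018     ]
[ 0.14674531 -0.18135888 -0.05121556] [-0.004  0.002  0.002  0.002  0.003 -0.001  0.001]
```

The side view puts the sleeve at (0.546, 0.287) and the dish centre at about (0.547, 0.289), so it is centred within about 2 mm. (I left the 400 px offset out of the top-view numbers, so I discard them.) Handing in.

```bash
python3 -c "
from cell import env
print(env.finish_job())"
```

```text
the job is handed in; nothing more can be done
None
```

The job is handed in at about 19 s: the wide sleeve is seated flat on the gauge base and the narrow sleeve stands upright in the green dish, about 2 mm from its centre; no verdict was returned.

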